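# Hang up the needle head of a sample concentrator and slide the tubes out

## Task

The drying run is over: lift the needle head of the sample concentrator by its blue grip until the red pawl has passed the middle rung of the ladder, then lower it gently until the pawl sits on the middle rung and the rung carries the head - neither drop it nor push it down onto the rung - and let go. Then gently slide the tube tray all the way out to its stop by its orange upright pull and let go of it. Do not drag the tray while the needles are in the tubes, and leave the loose things on and around the machine where they are.

Things in the scene. Friction and masses are not known exactly. Their poses are not given: they have to be found in the camera images.
- concentrator: Fixed nitrogen sample concentrator: white heated base 215 x 250 x 78 mm (x, y, z) with a blue panel on its -x face. Origin: under its middle, on the bench; z up. Needle head and guide rods stand over it, the tube tray slides on top of it.
- ladder_clamp (a point): Top middle of the clamp block at the back (+x) of the base. It holds a small aluminium ladder 62 mm wide between the guide rods: three steel rungs along y, 8 mm thick, 44 mm apart, 18 mm towards -x of this point. The ladder is clamped up to 11 mm higher or lower from machine to machine, which is not measured: the seat of a rung has to be felt.
- yoke (a point): Top middle of the aluminium cross yoke over the two guide rods (12 mm thick, at y = +-80 mm), 75 mm towards +x of the middle of the base and 352 mm above the bench; 22 x 190 x 12 mm.
- lift (a joint): Height of the needle head above its lowest position, m, 0 (start) to 0.130. It slides straight up on the rods (0.35 to 0.75 kg, friction 0.6 N) and falls if let go. Hanging by its pawl it reads 0.026 on the lowest, 0.070 on the middle, 0.114 on the top rung, each up to 0.011 more or less with the ladder. A rung and the pawl bear a light set-down (15 N at most), not a drop of 2 mm.
- pawl: Red gravity pawl at the back of the head, 24 mm wide. Origin: its pin; nose 23 mm long to its +x. A rung tips the nose down on the way up; it is level again once the head is 17 mm above that rung's seat, and then cannot come down past that rung. Raise 18 to 50 mm beyond the middle rung's seat: more passes the top rung too and cannot be undone. Only rungs touch it.
- lift_grip (a point): Middle of the blue grip bar on the needle head: 80 mm long (x), 16 mm wide (y), 18 mm high; axes as the concentrator's, 232 mm above the bench with the head down. 23 mm are free beneath the bar, above the aluminium head (110 mm wide in y). The yoke's near face is 84 mm away towards +x. To be taken from above with the fingers on its two y sides.
- needle_tip (a point): Tip of the middle one of the nine needles under the head (3 x 3, 30 mm apart, 3 mm thick, 57 mm long). They reach 41 mm into the tubes with the head down and are free of them when lift is above 0.045.
- tray (a joint): How far the tube tray is slid out of the machine, m, 0 (in, start) to 0.100 (out stop), along the concentrator's -y, friction about 1.5 N. It carries nine glass tubes in an aluminium block, 0.6 kg in all. The needles block it while they are in the tubes.
- tray_pull (a point): Middle of the tray's upright black pull at its -y end: a tab 12 mm thick (y), 50 mm wide (x), its top 20 mm above this point, its foot 40 mm below it on the tray plate. Axes as the concentrator's; 128 mm above the bench; moves with the tray. At the start 145 mm to the -y side of the head's middle, 90 mm from the head. To be taken from above with the fingers on its two y sides.
- vial: Amber vial with white cap, 24 mm wide, 50 mm high, standing loose on the front of the concentrator's base. Origin: centre of its underside. Leave it alone.
- tip_box: Purple pipette tip box 85 x 122 x 67 mm, loose, beside the machine. Origin: centre of its underside. Leave it alone.
- tube_box: Pink box 85 x 125 x 48 mm, loose, in front of the machine. Origin: centre of its underside. Leave it alone.
- reagent: Amber bottle with blue cap, 60 mm wide, 125 mm high, loose, behind the tray's path. Origin: centre of its underside. Leave it alone.
- tube_rack: Blue rack 75 x 165 x 66 mm with capped tubes, loose. Origin: centre of its underside. Leave it alone.
- timer: White bench timer 75 x 60 x 22 mm, loose. Origin: centre of its underside. Leave it alone.
- pipette: White pipette lying along its x, from -107 to 146 mm, 30 mm thick, loose. Origin: under the middle of its body. Leave it alone.

How it is judged:
On the way, in this order (a step that is already met when the one before it is completed fails the run):
1. the needle head hangs by its pawl on the middle rung, let go (value of joint lift between 0.052 and 0.088 m and contact force between pawl and anything else above 2 N and contact force between the fingers and anything else below 0.3 N), for 0.3 s.
2. the tube tray is out at its stop (value of joint tray above 0.096 m), for 0.2 s.
At the end, for the whole second after the job is handed in: The head hangs on the middle rung (lift between 0.052 and 0.088, the rung carrying it with more than 2 N on the pawl), the tray is out within 5 mm of its stop, and both are at rest (value of joint lift between 0.052 and 0.088 m and contact force between pawl and anything else above 2 N and value of joint tray above 0.095 m and velocity of joint lift between -0.01 and 0.01 m/s and velocity of joint tray between -0.01 and 0.01 m/s); the robot touches nothing.
It fails at once if the pawl is dropped or forced onto a rung (more than 16 N on the pawl) (contact force between pawl and anything else above 16 N).
It fails at once if the head is let fall (faster than 0.2 m/s downwards) (velocity of joint lift below -0.2 m/s).
It fails at once if the tray is dragged more than 8 mm while the needles are in the tubes (value of joint tray above 0.008 m and value of joint lift below 0.044 m).
It fails at once if the tray is jerked out (faster than 0.4 m/s) (velocity of joint tray above 0.4 m/s).
It fails at once if a loose bystander is moved by more than 30 mm (distance of any of vial, tip_box, tube_box, reagent, tube_rack, timer, pipette from where it was at the start of the episode above 0.03 m).
It also fails if it takes over 58 s, if anything falls off the work surface, if the arm or the gripper's body presses on something with over 40 N, if the wrist force passes 120 N, or if a joint passes its speed limit or range.

## Robot

A 6-joint arm with a two-finger parallel gripper is mounted at the origin on the work surface. World frame = base frame: x ahead of the robot, y to its left, z up, the work surface at z = 0. Lengths are in m, angles in rad, forces in N, time in s.
With the tool pointing down it reaches from about 0.225 to 0.875 m from the base axis. Payload 3.4 kg.
Tool frame: the origin (TCP) lies on the centre line of the jaws, within the pads' length; the fingertips stand 11 mm ahead of it and the grasp point (between the pads) lies 8 mm behind it; z points along the fingers, y is the line along which they close (so a half turn about z gives the same grasp; the last joint's range is limited). The gripper opens to 85 mm and grips with 20 to 120 N. Pads are 22 mm wide; open, the fingers measure 114 mm over their backs; the gripper's body (76 mm by 85 mm) begins 54 mm behind the grasp point. The pads swing forward as they close: fully open they stand 13 mm farther back than shut.
Start: joints at [-1.256, 0.276, 1.505, -0, 1.361, -0.121], TCP at [0.243, -0.521, 0.242] pointing down, gripper open.
Joint ranges: [-2.89, 2.89], [-0.75, 2.08], [0.22, 2.7], [-1.18, 4.32], [0.11, 2.71], [-2.7, 2.7]. Speed limits (rad/s): [2.57, 2.57, 3.14, 3.14, 3.14, 3.14].

## Interface

Orientations are given as a unit quaternion [w, x, y, z].
In Python, from rig import manip, eyes, job gives the robot as it stands.
- The arm moves only by the tool drive_tool, never from a script. Its argument "rows" is a list of rows, each a list of 3 entries, a list of its own where there are three numbers: the turn, a rotation vector about the world's x, y, z in rad, then the shift along the world's x, y, z in cm, then the finger opening in cm, from 0 to 8.54. A call has 1 to 8 rows; each row shifts and turns the commanded pose from where the row before left it; what a row does not reach is not made up. A row lasts 1/8 s, in which the tool goes at most 62.5 mm and 10.7 degrees, less where a joint would pass 70% of its speed; a pose out of reach is approached as far as the arm can. A call is refused whole if a number of a shift passes 6.25 or a number of a turn 0.188, either way. A call with a gripper value outside its range is refused whole. The fingers move at their own pace and stop on an object; "force" is the grip in N (left out, the last holds). Time passes only in rows, so rows that do not move let the fingers close. It gives the time, the measured TCP pose, the force, the opening and the grip force at its end, in the units of the state.
- manip.get_state(): the state, without advancing time (a new reading comes with each control period).
- eyes.get_image(name): name is "scene" or "top"; returns the picture (420x560x3 uint8, red, green, blue); there is no depth.
- eyes.get_calibration(name): a dict with "camera_matrix" (3x3 intrinsics, pixels), "view" (4x4, takes a point from world to camera coordinates). Camera axes: x right, y up, looking along -z (the intrinsics and any distortion apply to the point x, -y, -z); pixel columns grow to the right and rows downward; lengths in m; the calibration is good to about 2 mm. A picture is of the moment at which its call begins. get_calibration takes no time and is no camera call.
- job.sign_off(): hands the job in; it is judged then, once.
The state is a dict: "clock": time; "qpos": joint angles; "qd": joint speeds; "effort": joint torques, N m; "position": TCP position; "ee_rot": TCP orientation; "contact_force": force on the tool from outside, world axes, zero at the start; "moment": the same for the moment, N m; "width": finger opening in m; "gripper_force": force on a finger pad.
Only numpy, scipy, OpenCV 4.12 (cv2) and the standard library are available. Lean on these libraries where they do the work, as an engineer would, in place of code of your own. Each camera call takes 0.05 s, during which the arm holds its last target. There are 200 camera calls.

## Working session

There is one attempt and no reset: what is moved stays moved. The work goes in short steps, Python scripts to look and compute and a tool call to move; the robot and the scene stay as the last step left them, time stands still between calls to the robot, and variables do not carry over. Pictures are saved under pics/ and viewed, at most 10 in all, crops included, and the job is handed in when it is done.

Besides the shell and the picture viewer there is one more tool, called by a JSON object that holds its "op" and its "data", one argument or row to a line. drive_tool: Moves the arm, as the interface text tells. Its arguments: {"type":"object","properties":{"rows":{"type":"array"},"force":{"type":"number"}},"required":["rows"]}

```bash
mkdir -p pics
python3 - <<'E'
from rig import manip, eyes, job
import cv2
for n in ("scene","top"):
    im=eyes.get_image(n); cv2.imwrite(f"pics/{n}0.png",im[:,:,::-1])
    c=eyes.get_calibration(n); print(n,c)
print(manip.get_state())
E
```

```text
scene {'camera_matrix': array([[437.07625512,   0.        , 274.58824094],
       [  0.        , 437.07625512, 215.52601795],
       [  0.        ,   0.        ,   1.        ]]), 'view': array([[-0.78796811,  0.61570192, -0.0041722 ,  0.45072803],
       [-0.49392594, -0.62804584,  0.60132819,  0.19833278],
       [ 0.36761859,  0.47588819,  0.79899124, -1.61604482],
       [ 0.        ,  0.        ,  0.        ,  1.        ]])}
top {'camera_matrix': array([[517.5925417 ,   0.        , 277.85740046],
       [  0.        , 517.5925417 , 216.99438182],
       [  0.        ,   0.        ,   1.        ]]), 'view': array([[ 0.01234284, -0.999773  ,  0.01736677, -0.00220837],
       [ 0.98040745,  0.01551482,  0.19636835, -0.59196143],
       [-0.19659322,  0.01460277,  0.98037639, -1.55317497],
       [ 0.        ,  0.        ,  0.        ,  1.        ]])}
{'clock': 0.1, 'qpos': array([-1.25600153e+00,  2.76553761e-01,  1.50596666e+00, -1.64089762e-05,
        1.36069006e+00, -1.21032022e-01]), 'qd': array([ 0.00086357,  0.00100318, -0.00400852, -0.00036288, -0.00153385,
        0.00172102]), 'effort': array([ 1.72050677e-03, -4.17699265e+01, -2.46405369e+01, -1.55062480e-05,
        5.81884815e-03,  2.82482944e-06]), 'position': array([ 0.24258199, -0.52085287,  0.24152952]), 'ee_rot': array([-8.04347287e-04,  9.76349990e-01,  2.16194457e-01, -8.62314771e-05]), 'contact_force': array([-0.62182636,  0.02426376, -0.19968794]), 'moment': array([0.02110494, 0.00790771, 0.03231076]), 'gripper_force': 0.0, 'width': 0.08605197972019017}
```

View pics/scene0.png

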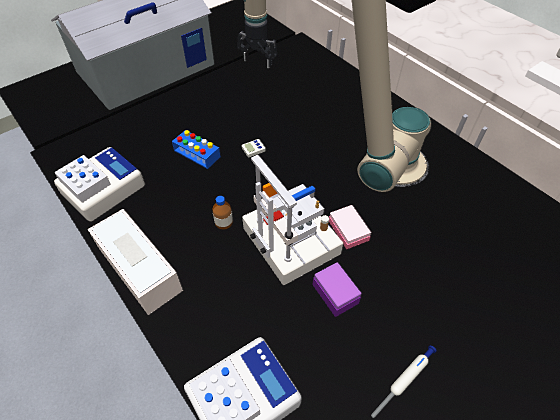

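View pics/top0.png

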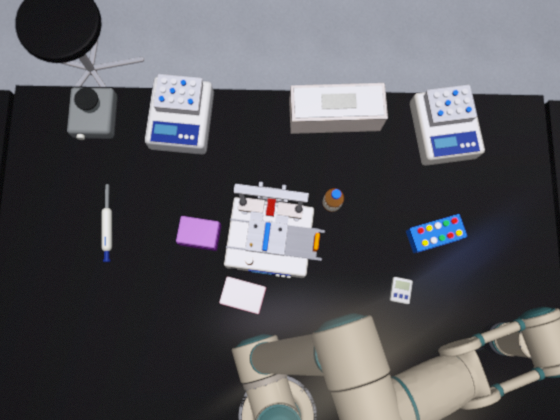

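The scene view shows the concentrator near (290,230) with its blue grip at about (303,193). In the top view the grip is at (266,237), the orange pull at (317,241) and the yoke at (270,193).

```bash
cat > h.py <<'E'
import numpy as np, cv2
from rig import eyes, manip
def ray(n,uv):
    c=eyes.get_calibration(n); K=c["camera_matrix"]; V=c["view"]; R=V[:3,:3]; t=V[:3,3]
    d=np.linalg.inv(K)@[uv[0],uv[1],1]; d=R.T@(d*[1,-1,-1]); return -R.T@t, d
def onz(n,uv,z):
    o,d=ray(n,uv); return o+d*(z-o[2])/d[2]
def proj(n,p):
    c=eyes.get_calibration(n); q=(c["view"]@[*p,1])[:3]*[1,-1,-1]; q=c["camera_matrix"]@q; return q[:2]/q[2]
def blobs(im,lo,hi,box,amin=15):
    h=cv2.cvtColor(im,cv2.COLOR_RGB2HSV); m=cv2.inRange(h,np.array(lo),np.array(hi))
    k=np.zeros_like(m); x0,y0,x1,y1=box; k[y0:y1,x0:x1]=m[y0:y1,x0:x1]
    cs,_=cv2.findContours(k,cv2.RETR_EXTERNAL,cv2.CHAIN_APPROX_NONE)
    return [c for c in cs if cv2.contourArea(c)>=amin]
E
python3 - <<'E'
from h import *
t=cv2.imread("pics/top0.png")[:,:,::-1].copy(); s=cv2.imread("pics/scene0.png")[:,:,::-1].copy()
def rep(name,n,im,lo,hi,box,z):
    for c in blobs(im,lo,hi,box):
        r=cv2.minAreaRect(c); pts=[onz(n,p,z)[:2] for p in cv2.boxPoints(r)]
        M=cv2.moments(c); cen=(M['m10']/M['m00'],M['m01']/M['m00'])
        print(name,n,"area",cv2.contourArea(c),"px",np.round(cen,1),"xyz",np.round(onz(n,cen,z),4),"corners",np.round(pts,3).tolist())
bl=([100,120,60],[130,255,255]); og=([8,150,120],[20,255,255]); rd=([0,170,100],[5,255,255]); wh=([0,0,170],[180,40,255])
rep("grip","top",t,*bl,(225,180,330,260),.241)
rep("panel","top",t,*bl,(225,258,330,285),.05)
rep("pull","top",t,*og,(300,215,335,265),.148)
rep("red","top",t,*rd,(225,180,330,260),.2)
rep("yoke","top",t,*wh,(228,180,315,203),.352)
rep("grip","scene",s,*bl,(240,150,345,280),.241)
rep("pull","scene",s,*og,(240,150,345,280),.148)
A=np.hstack([cv2.resize(s[140:290,230:380],(400,400),interpolation=2),cv2.resize(t[170:290,220:340],(400,400),interpolation=2)])
cv2.imwrite("pics/crop1.png",A[:,:,::-1])
E
```

```text
grip top area 99.0 px [266.  236.2] xyz [0.5014 0.0405 0.241 ] corners [[0.464, 0.051], [0.539, 0.043], [0.538, 0.03], [0.462, 0.039]]
panel top area 24.5 px [260.6 272.2] xyz [0.4203 0.0569 0.05  ] corners [[0.421, 0.093], [0.427, 0.092], [0.418, 0.015], [0.412, 0.016]]
pull top area 67.5 px [316.2 241.6] xyz [ 0.5027 -0.1052  0.148 ] corners [[0.478, -0.095], [0.53, -0.101], [0.528, -0.116], [0.477, -0.109]]
red top area 83.0 px [270.3 206.4] xyz [0.594 0.03  0.2  ] corners [[0.572, 0.041], [0.617, 0.037], [0.615, 0.019], [0.57, 0.023]]
yoke top area 50.0 px [254.5 200.5] xyz [0.575  0.0705 0.352 ] corners [[0.581, 0.092], [0.582, 0.041], [0.572, 0.041], [0.571, 0.092]]
yoke top area 17.5 px [236.3 200. ] xyz [0.5757 0.1169 0.352 ] corners [[0.581, 0.123], [0.581, 0.11], [0.571, 0.11], [0.57, 0.123]]
yoke top area 613.0 px [270.9 192.3] xyz [0.5974 0.029  0.352 ] corners [[0.592, 0.126], [0.634, 0.121], [0.609, -0.068], [0.568, -0.062]]
grip scene area 129.5 px [303.9 192.5] xyz [0.5046 0.0477 0.241 ] corners [[0.536, 0.033], [0.464, 0.04], [0.472, 0.062], [0.543, 0.054]]
pull scene area 95.5 px [268.9 189.7] xyz [ 0.5277 -0.0841  0.148 ] corners [[0.541, -0.109], [0.509, -0.113], [0.517, -0.06], [0.548, -0.057]]
```

View pics/crop1.png

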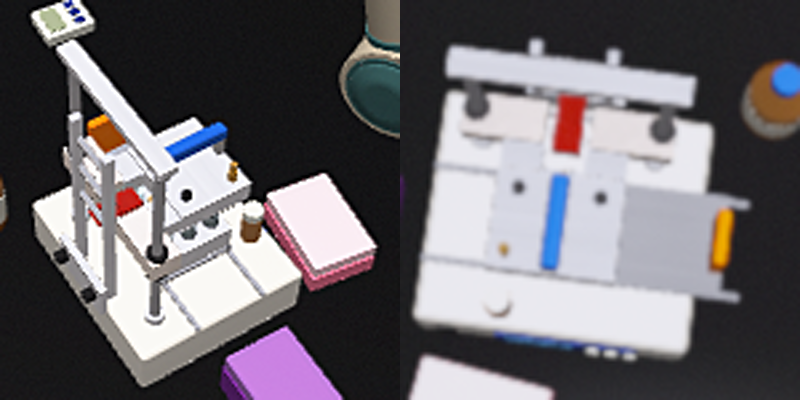

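The crops show the grip, pull and yoke agreeing with each other. Grip to yoke is about 95 mm and grip to pull 145 mm, with the machine yaw about -0.12 rad. The grip is at about (0.501, 0.0405), and the fingers must turn about -0.555 rad around z.

{"op": "drive_tool", "data": {
  "rows": [
    [[0, 0, -0.045], [2, 4.5, 2], 5],
    [[0, 0, -0.045], [2, 4.5, 2], 5],
    [[0, 0, -0.045], [2, 4.5, 2], 5],
    [[0, 0, -0.045], [2, 4.5, 2], 5],
    [[0, 0, -0.045], [2, 4.5, 2], 5],
    [[0, 0, -0.045], [2, 4.5, 2], 5],
    [[0, 0, -0.045], [2, 4.5, 2], 5],
    [[0, 0, -0.045], [2, 4.5, 2], 5]
  ],
  "force": 40
}}

```text
clock: 1.1
position: [0.4029, -0.1597, 0.4027]
ee_rot: [-0.0, 0.999, 0.037, -0.0]
contact_force: [0.6, 0.1, -0.0]
width: 0.0501
gripper_force: 0.0
```

{"op": "drive_tool", "data": {
  "rows": [
    [[0, 0, -0.045], [2.5, 5, 0], 5],
    [[0, 0, -0.05], [2.5, 5, 0], 5],
    [[0, 0, -0.05], [2.4, 5, 0], 5],
    [[0, 0, -0.05], [2.4, 5, -1], 4.5],
    [[0, 0, 0], [0, 0, -3], 4],
    [[0, 0, 0], [0, 0, -3], 4],
    [[0, 0, 0], [0, 0, -3], 4],
    [[0, 0, 0], [0, 0, 0], 4]
  ]
}}

```text
clock: 2.1
position: [0.499, 0.0389, 0.2999]
ee_rot: [0.0, 0.998, -0.059, -0.003]
contact_force: [-0.3, 0.4, -0.4]
width: 0.04
gripper_force: 0.0
```

Run:
```python
from h import *
s=manip.get_state(); print(s["position"],s["ee_rot"],s["contact_force"],s["width"])
im=eyes.get_image("scene"); a=im[90:290,200:400]
t=eyes.get_image("top"); b=t[150:300,200:350]
cv2.imwrite("pics/c2.png",np.hstack([cv2.resize(a,(400,400),interpolation=2),cv2.resize(b,(400,400),interpolation=2)])[:,:,::-1])
```

```text
[0.49901668 0.0388945  0.29990609] [ 6.58773166e-05  9.98225654e-01 -5.94634261e-02 -3.10478314e-03] [-0.2829928   0.36850594 -0.41653485] 0.0399530143534712
```

View pics/c2.png

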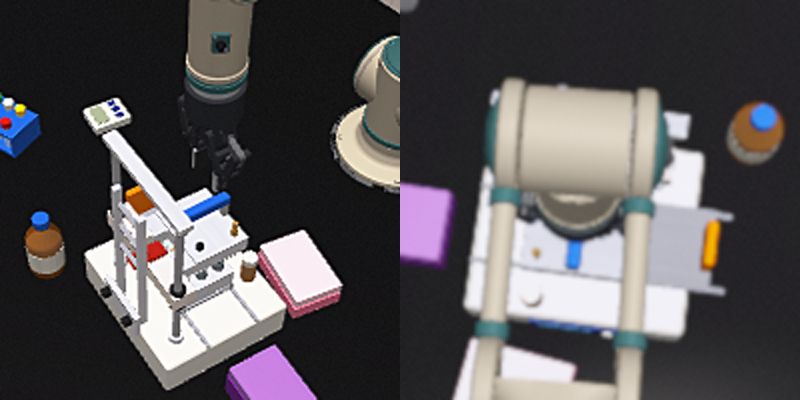

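The picture shows the gripper above the blue grip, with a finger on each side and clear of the yoke. Next I descend and close.

{"op": "drive_tool", "data": {
  "rows": [
    [[0, 0, 0], [0.2, 0.15, -3], 4],
    [[0, 0, 0], [0, 0, -2.5], 4],
    [[0, 0, 0], [0, 0, -1.5], 4],
    [[0, 0, 0], [0, 0, -0.6], 4],
    [[0, 0, 0], [0, 0, 0], 3],
    [[0, 0, 0], [0, 0, 0], 1],
    [[0, 0, 0], [0, 0, 0], 1],
    [[0, 0, 0], [0, 0, 0], 1]
  ],
  "force": 45
}}

```text
clock: 3.2
position: [0.5035, 0.041, 0.2275]
ee_rot: [-0.001, 0.998, -0.059, 0.001]
contact_force: [-0.1, 5.3, 5.0]
width: 0.0155
gripper_force: 47.3
```

{"op": "drive_tool", "data": {
  "rows": [
    [[0, 0, 0], [0, 0.1, 0.4], 1],
    [[0, 0, 0], [0, 0, 0.4], 1],
    [[0, 0, 0], [0, 0, 0.7], 1],
    [[0, 0, 0], [0, 0, 0.7], 1],
    [[0, 0, 0], [0, 0, 0.7], 1],
    [[0, 0, 0], [0, 0, 0.7], 1],
    [[0, 0, 0], [0, 0, 0.4], 1],
    [[0, 0, 0], [0, 0, 0], 1]
  ]
}}

```text
clock: 4.2
position: [0.5035, 0.0411, 0.2665]
ee_rot: [0.0, 0.998, -0.06, 0.001]
contact_force: [5.6, 2.5, -3.7]
width: 0.0153
gripper_force: 46.1
```

Run:
```python
from h import *
s=manip.get_state(); print(s["position"],s["ee_rot"],s["contact_force"],s["width"])
im=eyes.get_image("scene"); a=im[90:290,200:400]
cv2.imwrite("pics/c3.png",cv2.resize(a,(600,600),interpolation=2)[:,:,::-1])
for c in blobs(im,[0,170,80],[5,255,255],(240,150,345,280),5): print(cv2.boundingRect(c))
```

```text
[0.50345685 0.04106662 0.26651353] [ 1.21467851e-04  9.98222693e-01 -5.95889182e-02  7.74891600e-04] [ 5.57891655  2.50669747 -3.66404478] 0.015265939902215928
(273, 202, 11, 10)
```

View pics/c3.png

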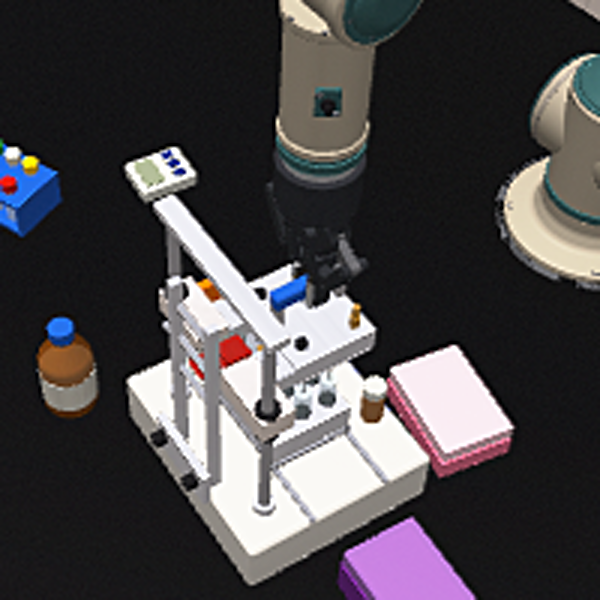

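The picture shows the head following the grip up, still held, with the pawl at about (225,352) in the crop and the tray still in. I lift on to about 0.102.

{"op": "drive_tool", "data": {
  "rows": [
    [[0, 0, 0], [0, 0, 0.5], 1],
    [[0, 0, 0], [0, 0, 0.9], 1],
    [[0, 0, 0], [0, 0, 0.9], 1],
    [[0, 0, 0], [0, 0, 0.9], 1],
    [[0, 0, 0], [0, 0, 0.9], 1],
    [[0, 0, 0], [0, 0, 0.9], 1],
    [[0, 0, 0], [0, 0, 0.9], 1],
    [[0, 0, 0], [0, 0, 0], 1]
  ]
}}

```text
clock: 5.25
position: [0.5035, 0.0411, 0.3255]
ee_rot: [0.0, 0.998, -0.06, 0.001]
contact_force: [5.6, 1.9, -3.9]
width: 0.0152
gripper_force: 46.1
```

Run:
```python
from h import *
s=manip.get_state(); print(s["position"],s["contact_force"],s["width"])
im=eyes.get_image("scene"); a=im[120:240,220:340]
cv2.imwrite("pics/c4.png",cv2.resize(a,(600,600),interpolation=2)[:,:,::-1])
```

```text
[0.50348568 0.04107088 0.32552979] [ 5.61825361  1.89996151 -3.85735173] 0.015249340260803556
```

View pics/c4.png

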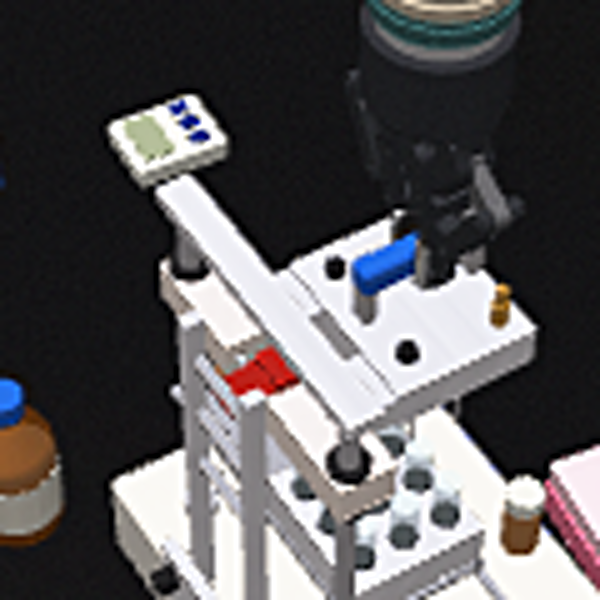

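The picture shows the head raised to about 0.098, the red pawl level at (265,372) and the needles above the tubes. I raise 6 mm more so any ladder height is covered, then come down to just above the highest possible seat.

{"op": "drive_tool", "data": {
  "rows": [
    [[0, 0, 0], [0.1, 0.05, 0.3], 1],
    [[0, 0, 0], [0, 0, 0.3], 1],
    [[0, 0, 0], [0, 0, 0], 1],
    [[0, 0, 0], [0, 0, 0], 1]
  ],
  "force": 25
}}

```text
clock: 5.8
position: [0.5035, 0.0411, 0.3312]
ee_rot: [0.001, 0.998, -0.06, -0.0]
contact_force: [1.8, -1.9, -3.7]
width: 0.0151
gripper_force: 46.1
```

{"op": "drive_tool", "data": {
  "rows": [
    [[0, 0, 0], [0, 0, -0.5], 1],
    [[0, 0, 0], [0, 0, -0.5], 1],
    [[0, 0, 0], [0, 0, -0.5], 1],
    [[0, 0, 0], [0, 0, -0.3], 1],
    [[0, 0, 0], [0, 0, -0.1], 1],
    [[0, 0, 0], [0, 0, 0], 1]
  ]
}}

```text
clock: 6.55
position: [0.5035, 0.0411, 0.3119]
ee_rot: [0.001, 0.998, -0.06, -0.0]
contact_force: [1.6, -4.4, -4.6]
width: 0.015
gripper_force: 46.1
```

{"op": "drive_tool", "data": {
  "rows": [
    [[0, 0, 0], [0, -0.03, -0.05], 1],
    [[0, 0, 0], [0, 0, -0.05], 1],
    [[0, 0, 0], [0, 0, 0], 1]
  ]
}}

```text
clock: 6.92
position: [0.5035, 0.0412, 0.3112]
ee_rot: [0.0, 0.998, -0.06, -0.0]
contact_force: [1.5, -4.8, -3.9]
width: 0.0151
gripper_force: 46.2
```

{"op": "drive_tool", "data": {
  "rows": [
    [[0, 0, 0], [0, -0.03, -0.05], 1],
    [[0, 0, 0], [0, 0, -0.05], 1],
    [[0, 0, 0], [0, 0, -0.04], 1]
  ]
}}

```text
clock: 7.3
position: [0.5035, 0.0411, 0.3099]
ee_rot: [0.0, 0.998, -0.06, -0.0]
contact_force: [0.7, -4.2, -3.2]
width: 0.0152
gripper_force: 46.2
```

{"op": "drive_tool", "data": {
  "rows": [
    [[0, 0, 0], [0, -0.03, -0.05], 1],
    [[0, 0, 0], [0, 0, -0.05], 1],
    [[0, 0, 0], [0, 0, -0.03], 1]
  ]
}}

```text
clock: 7.68
position: [0.5035, 0.0411, 0.3085]
ee_rot: [-0.0, 0.998, -0.06, -0.0]
contact_force: [-0.2, -2.6, -2.9]
width: 0.0153
gripper_force: 46.2
```

{"op": "drive_tool", "data": {
  "rows": [
    [[0, 0, 0], [0, 0, -0.05], 1],
    [[0, 0, 0], [0, 0, -0.05], 1],
    [[0, 0, 0], [0, 0, -0.03], 1]
  ]
}}

```text
clock: 8.05
position: [0.5035, 0.0411, 0.3072]
ee_rot: [-0.0, 0.998, -0.059, -0.0]
contact_force: [-0.2, -1.4, -3.7]
width: 0.015
gripper_force: 46.2
```

{"op": "drive_tool", "data": {
  "rows": [
    [[0, 0, 0], [0, 0, -0.05], 1],
    [[0, 0, 0], [0, 0, -0.05], 1],
    [[0, 0, 0], [0, 0, -0.03], 1]
  ]
}}

```text
clock: 8.43
position: [0.5035, 0.0411, 0.3059]
ee_rot: [-0.0, 0.998, -0.06, -0.0]
contact_force: [-1.6, -0.1, -4.1]
width: 0.0152
gripper_force: 46.2
```

{"op": "drive_tool", "data": {
  "rows": [
    [[0, 0, 0], [-0.03, 0, -0.05], 1],
    [[0, 0, 0], [0, 0, -0.05], 1],
    [[0, 0, 0], [0, 0, -0.03], 1]
  ]
}}

```text
clock: 8.8
position: [0.5035, 0.0411, 0.3047]
ee_rot: [-0.0, 0.998, -0.06, 0.0]
contact_force: [0.2, 0.8, -3.7]
width: 0.0148
gripper_force: 46.2
```

{"op": "drive_tool", "data": {
  "rows": [
    [[0, 0, 0], [0, 0, -0.05], 1],
    [[0, 0, 0], [0, 0, -0.05], 1],
    [[0, 0, 0], [0, 0, -0.03], 1]
  ]
}}

```text
clock: 9.18
position: [0.5035, 0.0411, 0.3034]
ee_rot: [-0.0, 0.998, -0.06, 0.0]
contact_force: [1.1, 1.3, -3.7]
width: 0.0149
gripper_force: 46.2
```

{"op": "drive_tool", "data": {
  "rows": [
    [[0, 0, 0], [0, 0, -0.05], 1],
    [[0, 0, 0], [0, 0, -0.05], 1],
    [[0, 0, 0], [0, 0, -0.03], 1]
  ]
}}

```text
clock: 9.55
position: [0.5035, 0.0411, 0.3021]
ee_rot: [-0.0, 0.998, -0.06, 0.0]
contact_force: [-0.0, 1.7, -3.0]
width: 0.0153
gripper_force: 46.2
```

{"op": "drive_tool", "data": {
  "rows": [
    [[0, 0, 0], [0, 0, -0.05], 1],
    [[0, 0, 0], [0, 0, -0.05], 1],
    [[0, 0, 0], [0, 0, -0.03], 1]
  ]
}}

```text
clock: 9.93
position: [0.5035, 0.041, 0.3008]
ee_rot: [-0.0, 0.998, -0.06, 0.0]
contact_force: [0.9, 2.4, -2.8]
width: 0.015
gripper_force: 46.2
```

{"op": "drive_tool", "data": {
  "rows": [
    [[0, 0, 0], [0, 0, -0.05], 1],
    [[0, 0, 0], [0, 0, -0.05], 1],
    [[0, 0, 0], [0, 0, -0.03], 1]
  ]
}}

```text
clock: 10.3
position: [0.5035, 0.041, 0.2995]
ee_rot: [-0.0, 0.998, -0.06, 0.0]
contact_force: [1.0, 3.5, -3.5]
width: 0.015
gripper_force: 46.3
```

{"op": "drive_tool", "data": {
  "rows": [
    [[0, 0, 0], [0, 0.03, -0.05], 1],
    [[0, 0, 0], [0, 0, -0.05], 1],
    [[0, 0, 0], [0, 0, -0.03], 1]
  ]
}}

```text
clock: 10.68
position: [0.5035, 0.041, 0.2982]
ee_rot: [0.0, 0.998, -0.06, 0.0]
contact_force: [0.7, 2.5, -3.3]
width: 0.0149
gripper_force: 46.2
```

{"op": "drive_tool", "data": {
  "rows": [
    [[0, 0, 0], [0, 0, -0.05], 1],
    [[0, 0, 0], [0, 0, -0.05], 1],
    [[0, 0, 0], [0, 0, -0.03], 1]
  ]
}}

```text
clock: 11.05
position: [0.5035, 0.041, 0.2969]
ee_rot: [0.0, 0.998, -0.06, 0.0]
contact_force: [1.0, 2.2, -3.9]
width: 0.0149
gripper_force: 46.2
```

{"op": "drive_tool", "data": {
  "rows": [
    [[0, 0, 0], [0, 0, -0.05], 1],
    [[0, 0, 0], [0, 0, -0.05], 1],
    [[0, 0, 0], [0, 0, -0.03], 1]
  ]
}}

```text
clock: 11.42
position: [0.5035, 0.041, 0.2956]
ee_rot: [0.0, 0.998, -0.06, 0.0]
contact_force: [1.7, 2.1, -2.7]
width: 0.0155
gripper_force: 46.2
```

{"op": "drive_tool", "data": {
  "rows": [
    [[0, 0, 0], [0, 0, -0.05], 1],
    [[0, 0, 0], [0, 0, -0.05], 1],
    [[0, 0, 0], [0, 0, -0.03], 1]
  ]
}}

```text
clock: 11.8
position: [0.5035, 0.0411, 0.2943]
ee_rot: [0.0, 0.998, -0.06, 0.0]
contact_force: [2.0, 1.5, -3.3]
width: 0.0152
gripper_force: 46.2
```

{"op": "drive_tool", "data": {
  "rows": [
    [[0, 0, 0], [0, 0, -0.05], 1],
    [[0, 0, 0], [0, 0, -0.05], 1],
    [[0, 0, 0], [0, 0, -0.03], 1]
  ]
}}

```text
clock: 12.18
position: [0.5035, 0.041, 0.293]
ee_rot: [0.0, 0.998, -0.06, 0.0]
contact_force: [2.0, 2.0, -3.1]
width: 0.0151
gripper_force: 46.2
```

{"op": "drive_tool", "data": {
  "rows": [
    [[0, 0, 0], [0, 0, -0.05], 1],
    [[0, 0, 0], [0, 0, -0.05], 1],
    [[0, 0, 0], [0, 0, -0.03], 1]
  ]
}}

```text
clock: 12.55
position: [0.5035, 0.0411, 0.2917]
ee_rot: [0.0, 0.998, -0.06, 0.0]
contact_force: [2.3, 0.7, -3.3]
width: 0.0154
gripper_force: 46.2
```

{"op": "drive_tool", "data": {
  "rows": [
    [[0, 0, 0], [0, 0, -0.05], 1],
    [[0, 0, 0], [0, 0, -0.05], 1],
    [[0, 0, 0], [0, 0, -0.03], 1]
  ]
}}

```text
clock: 12.92
position: [0.5035, 0.0411, 0.2911]
ee_rot: [0.0, 0.998, -0.06, 0.0]
contact_force: [1.2, 2.6, 2.3]
width: 0.0149
gripper_force: 46.8
```

The seat is felt at z ≈ 0.291: the force went from -3.3 to +2.3 N. I relieve the slight push and open.

{"op": "drive_tool", "data": {
  "rows": [
    [[0, 0, 0], [0, -0.02, 0.03], 1],
    [[0, 0, 0], [0, 0, 0], 1]
  ]
}}

```text
clock: 13.18
position: [0.5035, 0.041, 0.2911]
ee_rot: [-0.0, 0.998, -0.06, 0.0]
contact_force: [0.8, 3.5, 1.2]
width: 0.0153
gripper_force: 46.9
```

{"op": "drive_tool", "data": {
  "rows": [
    [[0, 0, 0], [0, 0, 0], 1.7],
    [[0, 0, 0], [0, 0, 0], 2],
    [[0, 0, 0], [0, 0, 0], 2.6],
    [[0, 0, 0], [0, 0, 0], 3.2],
    [[0, 0, 0], [0, 0, 0], 3.8],
    [[0, 0, 0], [0, 0, 0], 3.8]
  ]
}}

```text
clock: 13.92
position: [0.5034, 0.0409, 0.2907]
ee_rot: [0.0, 0.998, -0.06, -0.0]
contact_force: [-0.0, 0.3, 0.2]
width: 0.0379
gripper_force: 0.0
```

Run:
```python
from h import *
s=manip.get_state(); print(s["position"],s["contact_force"],s["width"])
im=eyes.get_image("scene"); a=im[120:240,220:340]
cv2.imwrite("pics/c5.png",cv2.resize(a,(600,600),interpolation=2)[:,:,::-1])
```

```text
[0.50340063 0.04087138 0.29070652] [-0.02766322  0.28406244  0.24673058] 0.037926221126105775
```

View pics/c5.png

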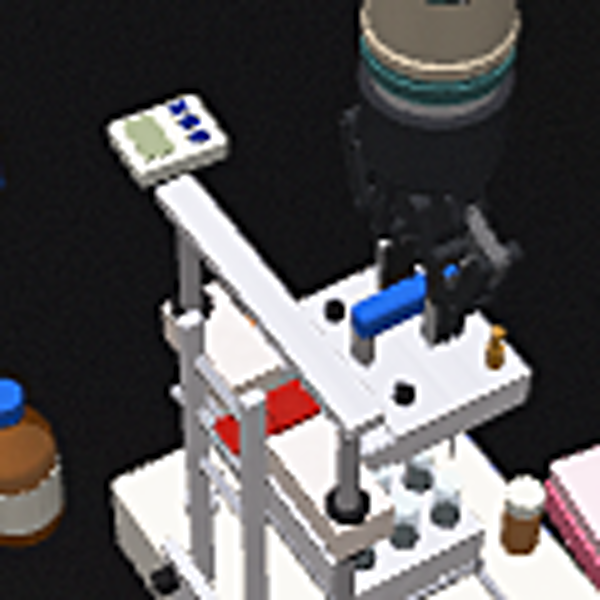

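The picture shows the head hanging with the pawl, at (265,415), on the middle rung and the fingers clear of the grip. I go up and over to the pull.

{"op": "drive_tool", "data": {
  "rows": [
    [[0, 0, 0], [0, 0, 1.5], 3.8],
    [[0, 0, 0], [0, 0, 3.5], 3.8],
    [[0, 0, 0], [0, 0, 3], 3.8],
    [[0, 0, 0], [0, -3.6, 0], 4],
    [[0, 0, 0], [0, -5, 0], 4],
    [[0, 0, 0], [0, -4, 0], 4],
    [[0, 0, 0], [0, -2, 0], 4],
    [[0, 0, 0], [0, 0, -3], 4]
  ]
}}

```text
clock: 14.98
position: [0.5051, -0.1067, 0.343]
ee_rot: [0.001, 0.998, -0.061, 0.003]
contact_force: [0.3, 0.1, -0.9]
width: 0.0402
gripper_force: 0.0
```

{"op": "drive_tool", "data": {
  "rows": [
    [[0, 0, 0], [0, 0, -4], 4],
    [[0, 0, 0], [0, 0, -5], 4],
    [[0, 0, 0], [0, 0, -4], 4],
    [[0, 0, 0], [0, 0, -2], 4],
    [[0, 0, 0], [0, 0, 0], 4],
    [[0, 0, 0], [0, 0, 0], 4]
  ]
}}

```text
clock: 15.72
position: [0.5044, -0.105, 0.192]
ee_rot: [0.0, 0.998, -0.059, 0.001]
contact_force: [0.2, -0.3, 0.3]
width: 0.0398
gripper_force: 0.0
```

Run:
```python
from h import *
s=manip.get_state(); print(s["position"],s["ee_rot"],s["contact_force"],s["width"])
im=eyes.get_image("scene"); a=im[100:220,220:340]
t=eyes.get_image("top"); b=t[170:290,230:350]
cv2.imwrite("pics/c6.png",np.hstack([cv2.resize(a,(400,400),interpolation=2),cv2.resize(b,(400,400),interpolation=2)])[:,:,::-1])
```

```text
[ 0.50442885 -0.10502902  0.19202527] [ 1.88783688e-04  9.98233052e-01 -5.94098138e-02  1.10073543e-03] [ 0.15836864 -0.27757841  0.33411766] 0.03982931544771763
```

View pics/c6.png

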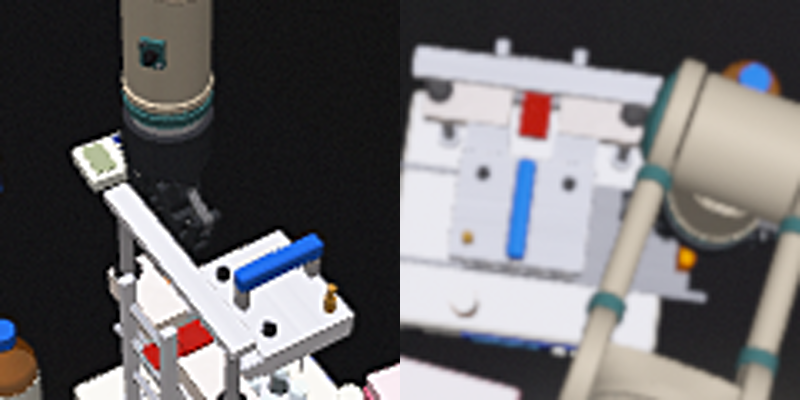

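The head is still hanging, and the gripper is above the pull, whose orange end shows at (685,258) in the right crop. I descend and close.

{"op": "drive_tool", "data": {
  "rows": [
    [[0, 0, 0], [0, 0, -2], 4],
    [[0, 0, 0], [0, 0, -1.5], 4],
    [[0, 0, 0], [0, 0, -1.5], 4],
    [[0, 0, 0], [0, 0, 0], 4]
  ]
}}

```text
clock: 16.32
position: [0.5026, -0.1048, 0.1396]
ee_rot: [-0.0, 0.998, -0.06, -0.001]
contact_force: [-0.8, 0.3, 0.1]
width: 0.0399
gripper_force: 0.0
```

{"op": "drive_tool", "data": {
  "rows": [
    [[0, 0, 0], [0, 0, -1.5], 4],
    [[0, 0, 0], [0, 0, 0], 3],
    [[0, 0, 0], [0, 0, 0], 1.8],
    [[0, 0, 0], [0, 0, 0], 0.8],
    [[0, 0, 0], [0, 0, 0], 0.8],
    [[0, 0, 0], [0, 0, 0], 0.8]
  ],
  "force": 25
}}

```text
clock: 17.08
position: [0.5037, -0.1051, 0.126]
ee_rot: [0.0, 0.998, -0.059, 0.0]
contact_force: [-0.1, 0.4, 0.9]
width: 0.0115
gripper_force: 29.7
```

The pull is held, at 11.5 mm. I slide along -y of the machine, per row about (-0.14, -1.2) cm.

{"op": "drive_tool", "data": {
  "rows": [
    [[0, 0, 0], [-0.06, -0.5, 0], 0.8],
    [[0, 0, 0], [-0.12, -1, 0], 0.8],
    [[0, 0, 0], [-0.14, -1.2, 0], 0.8],
    [[0, 0, 0], [-0.14, -1.2, 0], 0.8],
    [[0, 0, 0], [-0.14, -1.2, 0], 0.8],
    [[0, 0, 0], [-0.14, -1.2, 0], 0.8],
    [[0, 0, 0], [-0.14, -1.2, 0], 0.8],
    [[0, 0, 0], [-0.12, -1, 0], 0.8]
  ]
}}

```text
clock: 18.08
position: [0.4937, -0.1911, 0.126]
ee_rot: [0.0, 0.998, -0.06, 0.0]
contact_force: [2.0, 2.1, 5.5]
width: 0.012
gripper_force: 30.4
```

{"op": "drive_tool", "data": {
  "rows": [
    [[0, 0, 0], [-0.06, -0.5, 0], 0.8],
    [[0, 0, 0], [-0.05, -0.4, 0], 0.8],
    [[0, 0, 0], [-0.04, -0.3, 0], 0.8],
    [[0, 0, 0], [-0.03, -0.3, 0], 0.8],
    [[0, 0, 0], [0, 0, 0], 0.8],
    [[0, 0, 0], [0, 0, 0], 0.8]
  ]
}}

```text
clock: 18.82
position: [0.4921, -0.2043, 0.1259]
ee_rot: [-0.001, 0.998, -0.06, 0.0]
contact_force: [3.0, 3.5, 5.8]
width: 0.0118
gripper_force: 30.5
```

{"op": "drive_tool", "data": {
  "rows": [
    [[0, 0, 0], [-0.02, -0.15, 0], 0.8],
    [[0, 0, 0], [-0.02, -0.15, 0], 0.8],
    [[0, 0, 0], [0, 0, 0], 0.8]
  ]
}}

```text
clock: 19.2
position: [0.4921, -0.2043, 0.1259]
ee_rot: [-0.003, 0.998, -0.06, 0.001]
contact_force: [4.8, 12.4, 8.0]
width: 0.0115
gripper_force: 31.1
```

The tray is at its stop: the force rose to 12 N with no motion. I relax the push and let go.

{"op": "drive_tool", "data": {
  "rows": [
    [[0, 0, 0], [0, 0.2, 0], 0.8],
    [[0, 0, 0], [0, 0, 0], 1.4],
    [[0, 0, 0], [0, 0, 0], 2],
    [[0, 0, 0], [0, 0, 0], 3],
    [[0, 0, 0], [0, 0, 0], 4],
    [[0, 0, 0], [0, 0, 0], 4]
  ]
}}

```text
clock: 19.95
position: [0.491, -0.2063, 0.1256]
ee_rot: [0.0, 0.998, -0.06, -0.0]
contact_force: [-0.3, 0.3, 0.1]
width: 0.0398
gripper_force: 0.0
```

{"op": "drive_tool", "data": {
  "rows": [
    [[0, 0, 0], [0, 0, 1], 4],
    [[0, 0, 0], [0, 0, 2], 4],
    [[0, 0, 0], [0, 0, 4], 4],
    [[0, 0, 0], [0, 0, 5], 4],
    [[0, 0, 0], [0, 0, 5], 4],
    [[0, 0, 0], [-3, -4, 2], 4],
    [[0, 0, 0], [-3, -4, 0], 4],
    [[0, 0, 0], [0, 0, 0], 4]
  ]
}}

```text
clock: 20.95
position: [0.4296, -0.2884, 0.3169]
ee_rot: [0.001, 0.998, -0.062, 0.0]
contact_force: [0.5, 0.7, -0.8]
width: 0.0398
gripper_force: 0.0
```

Run:
```python
from h import *
s=manip.get_state(); print(s["position"],s["contact_force"],s["width"])
im=eyes.get_image("scene"); a=im[100:240,200:340]
t=eyes.get_image("top"); b=t[170:310,220:360]
for c in blobs(t,[8,150,120],[20,255,255],(300,205,370,265)):
    M=cv2.moments(c); print(np.round(onz("top",(M['m10']/M['m00'],M['m01']/M['m00']),.148),4))
cv2.imwrite("pics/c7.png",np.hstack([cv2.resize(a,(400,400),interpolation=2),cv2.resize(b,(400,400),interpolation=2)])[:,:,::-1])
```

```text
[ 0.42958489 -0.2883953   0.31688814] [ 0.45658433  0.73167877 -0.83927644] 0.03975094809682761
[ 0.4916 -0.2031  0.148 ]
```

View pics/c7.png

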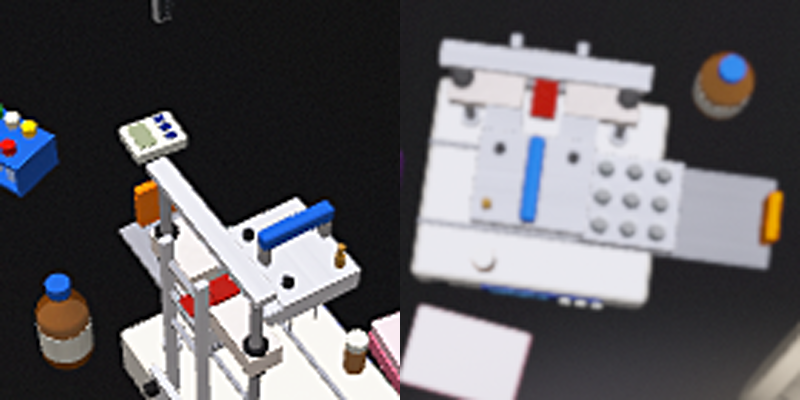

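The tray is out, with all nine tubes visible at (630,200). The image puts the pull at a 98.5 mm shift, the head still hangs, and the robot is clear.

```bash
python3 -c "
from rig import job
print(job.sign_off())"
```

```text
the job is handed in; nothing more can be done
None
```

The job is handed in (no verdict came back): the needle head hangs by its pawl on the middle rung, the tray is out at its stop to within about 1.5 mm, and the robot is clear of both.

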